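# Line up turned parts by height on the inspection rail

## Task

Stand these four parts upright on the four round marks of the inspection rail in order of height: the lowest (ball nut) on the mark next to the red stop, then the turned blank, then the sleeve, and the tallest (steel shaft) on the mark next to the grey stop, each centred on its mark. The shaft is still in its blue bushing block: draw it straight up and out without tilting it. Tip nothing over and leave the flanged body where it stands.

Things in the scene. Friction and masses are not known exactly. Their poses are not given: they have to be found in the camera images.
- nut_mid (a point): Ball nut: short pale ball-shaped part with a black-looking bore, 24 mm diameter at the waist, 16 mm high. The lowest of the four parts to line up. Stands on the bench. Point at its centre, 8 mm above its underside; z up.
- cap_mid (a point): Turned blank: plain solid pale cylinder with no bore, 20 mm diameter, 30 mm high. Second lowest. Stands on the bench. Point at its centre, 15 mm above its underside; z up.
- sleeve_mid (a point): Bored sleeve: tall plain pale cylinder with a dark bore at the top, 28 mm diameter, 66 mm high. Third in height. Stands on the bench. Point at its centre, 33 mm above its underside; z up.
- shaft_mid (a point): Steel shaft: bright cylinder, 22 mm diameter, 100 mm long, the tallest once out. At the start it stands upright 40 mm deep, with 1.5 mm play, in the bore of a blue block (64 x 64 mm, 45 mm high, fixed; 3 mm high brass collar round the bore). 57 mm of it stand free above the collar, its top at z = 0.105. Point at its centre, 50 mm from either end; z along the shaft, up.
- mark_1: Mark 1: flat black rubber disc with a thin white ring, 48 mm across, all four alike; one end of the straight row of four, 65 mm apart, on an aluminium rail (322 x 64 mm, 8 mm thick, fixed). Origin at the centre of its underside, z = 0.008; a part stands on its top, z = 0.011. y runs along the row from mark 1 to mark 4, z up.
- mark_2: Mark 2: flat black rubber disc with a thin white ring, 48 mm across, all four alike; 65 mm from mark 1 and from mark 3. Origin at the centre of its underside, z = 0.008; a part stands on its top, z = 0.011. y runs along the row from mark 1 to mark 4, z up.
- mark_3: Mark 3: flat black rubber disc with a thin white ring, 48 mm across, all four alike; 65 mm from mark 2 and from mark 4. Origin at the centre of its underside, z = 0.008; a part stands on its top, z = 0.011. y runs along the row from mark 1 to mark 4, z up.
- mark_4: Mark 4: flat black rubber disc with a thin white ring, 48 mm across, all four alike; the other end of the row, 65 mm beyond mark 3. Origin at the centre of its underside, z = 0.008; a part stands on its top, z = 0.011. y runs along the row from mark 1 to mark 4, z up.
- red_stop: Red end stop: small red block (14 mm along the rail, 52 mm across it, 22 mm high) fixed on one end of the rail, 50 mm beyond the end mark beside it, which may be mark 1 or mark 4. A like stop in dark grey is on the other end. Origin at the centre of its underside, z = 0.008.
- flanged_mid (a point): Flanged body, a pale part with a slim 18 mm tube on a scalloped 30 mm flange, 36 mm high; not to be moved. Stands on the bench among the parts. Point at its centre, 18 mm above its underside; z up.

How it is judged:
At the end, for the whole second after the job is handed in: Nut, turned blank, sleeve and shaft stand upright (within 0.12 rad) and at rest on the four marks in that order from the red stop to the grey stop, each within 12 mm of the centre of its mark; the flanged body is within 20 mm of where it stood (angle between each of nut_mid, cap_mid, sleeve_mid, shaft_mid's own z axis and vertical below 0.12 rad and height (world z) of nut_mid between 0.015 and 0.024 m and linear speed of each of nut, cap, sleeve, shaft below 0.02 m/s and height (world z) of cap_mid between 0.022 and 0.031 m and height (world z) of sleeve_mid between 0.04 and 0.049 m and height (world z) of shaft_mid between 0.057 and 0.066 m and ((horizontal distance between red_stop and mark_1 below 0.08 m and horizontal distance between nut_mid and mark_1 below 0.012 m and horizontal distance between cap_mid and mark_2 below 0.012 m and horizontal distance between sleeve_mid and mark_3 below 0.012 m and horizontal distance between shaft_mid and mark_4 below 0.012 m) or (horizontal distance between red_stop and mark_4 below 0.08 m and horizontal distance between nut_mid and mark_4 below 0.012 m and horizontal distance between cap_mid and mark_3 below 0.012 m and horizontal distance between sleeve_mid and mark_2 below 0.012 m and horizontal distance between shaft_mid and mark_1 below 0.012 m)) and distance of flanged_mid from where it was at the start of the episode below 0.02 m); the robot touches nothing.
It fails at once if one of the parts is tipped over (more than 0.6 rad) (angle between any of nut_mid, cap_mid, sleeve_mid, shaft_mid, flanged_mid's own z axis and vertical above 0.6 rad).
It fails at once if the shaft is tilted (more than 0.2 rad) while still in the bore of the block (distance of shaft_mid from where it was at the start of the episode below 0.04 m and angle between shaft_mid's own z axis and vertical above 0.2 rad).
It fails at once if the flanged body is moved (more than 20 mm) (distance of flanged_mid from where it was at the start of the episode above 0.02 m).
It also fails if it takes over 99 s, if anything falls off the work surface, if the arm or the gripper's body presses on something with over 40 N, if the wrist force passes 120 N, or if a joint passes its speed limit or range.

## Robot

A 6-joint arm with a two-finger parallel gripper is mounted at the origin on a cart in front of the work surface, level with it; the furniture and walls round the work are solid. World frame = base frame: x ahead of the robot, y to its left, z up, the work surface at z = 0. Lengths are in m, angles in rad, forces in N, time in s.
With the tool pointing down it reaches from about 0.35 to 0.8 m from the base axis. Payload 7.3 kg.
Tool frame: the origin (TCP) lies on the centre line of the jaws, within the pads' length; the fingertips stand ahead of it and the grasp point (between the pads) lies 3 mm ahead of it (manip.tip_extent is the z of the fingertips in the tool frame, in m); z points along the fingers, y is the line along which they close (so a half turn about z gives the same grasp; the last joint's range is limited). The gripper opens to 85 mm and grips with 20 to 120 N. Pads are 22 mm wide; open, the fingers measure 114 mm over their backs; the gripper's body (76 mm by 85 mm) begins 54 mm behind the grasp point. The pads swing forward as they close: fully open they stand 13 mm farther back than shut.
Start: joints at [-1.311, 0.342, 1.524, -0, 1.275, -0.146], TCP at [0.207, -0.482, 0.221] pointing down, gripper open.
Joint ranges: [-2.53, 2.53], [-0.77, 2.02], [0.04, 2.7], [-1, 4.14], [0.28, 2.66], [-3.11, 3.11]. Speed limits (rad/s): [2.57, 2.57, 3.14, 3.14, 3.14, 3.14].

## Interface

Orientations are given as a unit quaternion [x, y, z, w].
In Python, from bench import manip gives the robot as it stands.
- The arm moves only by the tool drive_tool, never from a script. Its argument "plan" is a list of rows, each a list of 3 entries, a list of its own where there are three numbers: the shift along the tool's x, y, z in mm, then the turn, a rotation vector about the tool's x, y, z in rad, then the finger opening in mm, from 0 to 85.4. In form: [[[x, y, z], [ax, ay, az], hand], ...]. A call has 1 to 20 rows; each row shifts and turns the commanded pose from where the row before left it, along the tool's axes as they then stand; what a row does not reach is not made up. A row lasts 1/8 s, in which the tool goes at most 62.5 mm and 10.7 degrees, less where a joint would pass 70% of its speed; a pose out of reach is approached as far as the arm can. A call is refused whole if a number of a shift passes 62.5 or a number of a turn 0.188, either way. A call with a gripper value outside its range is refused whole. The fingers move at their own pace and stop on an object; the grip force is fixed at half the most. Time passes only in rows, so rows that do not move let the fingers close. It gives the time, the measured TCP pose, the force, the opening and the grip force at its end, in the units of the state.
- manip.read_state(): the state, without advancing time (a new reading comes with each control period).
- manip.get_image(name): name is "side" or "top"; returns (picture, depth): 400x640x3 uint8, red, green, blue; 400x640 float32, m along the optical axis (not along the pixel's ray), 0 where there is no reading.
- manip.camera_model(name): a dict with "camera_matrix" (3x3 intrinsics, pixels), "R" (3x3) and "t" (3): a world point X has camera coordinates R X + t. Camera axes: x right, y down, z forward; pixel columns grow to the right and rows downward; lengths in m; the calibration is good to about 2 mm. A picture is of the moment at which its call begins. camera_model takes no time and is no camera call.
- manip.job_done(): hands the job in; it is judged then, once.
The state is a dict: "time_s": time; "joint_pos": joint angles; "joint_vel": joint speeds; "tau": joint torques, N m; "ee_pos": TCP position; "orientation": TCP orientation; "wrist_force": force on the tool from outside, world axes, zero at the start; "torque": the same for the moment, N m; "grip_width": finger opening in m; "gripper_force": force on a finger pad.
Only numpy, scipy, OpenCV 4.12 (cv2) and the standard library are available. Lean on these libraries where they do the work, as an engineer would, in place of code of your own. Each camera call takes 0.05 s, during which the arm holds its last target. There are 200 camera calls.

## Working session

There is one attempt and no reset: what is moved stays moved. The work goes in short steps, Python scripts to look and compute and a tool call to move; the robot and the scene stay as the last step left them, time stands still between calls to the robot, and variables do not carry over. Pictures are saved under pics/ and viewed, at most 14 in all, crops included, and the job is handed in when it is done.

Besides the shell and the picture viewer there is one more tool, called after ">>>" as name([rows], argument=value, ...), one row to a line, values as JSON. drive_tool: Moves the arm, as the interface text tells. Its arguments: {"type":"object","properties":{"plan":{"type":"array"}},"required":["plan"]}

```bash
mkdir -p pics; ls
python3 - <<'E'
from bench import manip
import cv2,numpy as np
for n in("side","top"):
    p,d=manip.get_image(n); cv2.imwrite(f"pics/{n}0.png",p[:,:,::-1]); np.savez(f"{n}0.npz",p=p,d=d)
    c=manip.camera_model(n); print(n,c)
print(manip.read_state(), manip.tip_extent)
E
```

```text
pics
side {'camera_matrix': array([[455.49947988,   0.        , 318.2360291 ],
       [  0.        , 455.49947988, 198.89945341],
       [  0.        ,   0.        ,   1.        ]]), 'R': array([[ 0.98269549, -0.18339921, -0.02596737],
       [-0.10688353, -0.44695441, -0.88814845],
       [ 0.1512795 ,  0.87555496, -0.45882243]]), 't': array([-0.50299657,  0.12552288,  1.06534876])}
top {'camera_matrix': array([[441.45463468,   0.        , 320.91241799],
       [  0.        , 441.45463468, 199.03062014],
       [  0.        ,   0.        ,   1.        ]]), 'R': array([[-0.0039653 , -0.99981387, -0.01888102],
       [-0.98266937,  0.00739508, -0.18521939],
       [ 0.18532454,  0.01781935, -0.98251579]]), 't': array([0.04202461, 0.54248964, 1.10488783])}
{'time_s': 0.1, 'joint_pos': array([-1.31102325e+00,  3.42657337e-01,  1.52486151e+00,  5.77446725e-06,
        1.27539602e+00, -1.46008257e-01]), 'joint_vel': array([-2.82321595e-04, -4.41914320e-04, -2.24217229e-03,  2.57238121e-05,
        4.67883828e-05,  1.90828724e-04]), 'tau': array([ 2.84851012e-03, -4.34444225e+01, -2.46490645e+01, -1.32028113e-04,
        4.64154786e-03, -2.23700260e-05]), 'ee_pos': array([ 0.20716629, -0.48202567,  0.22031417]), 'orientation': array([ 9.79488153e-01,  2.01500672e-01, -3.48277971e-05, -6.60192416e-04]), 'wrist_force': array([ 0.5052461 , -0.36152471,  0.41287088]), 'torque': array([-0.05142409,  0.03678395,  0.03895619]), 'gripper_force': 0.0, 'grip_width': 0.08525782791922194} 0.022
```

View pics/side0.png

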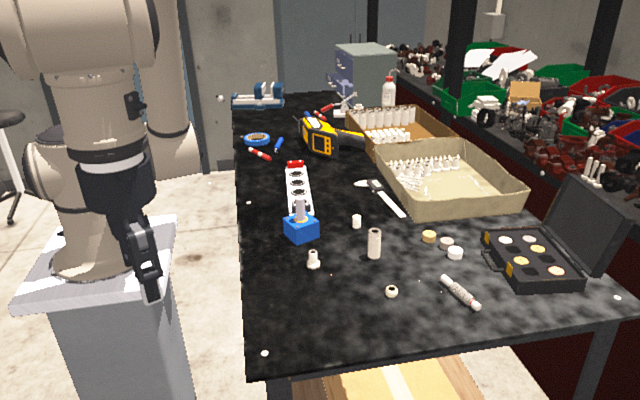

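View pics/top0.png

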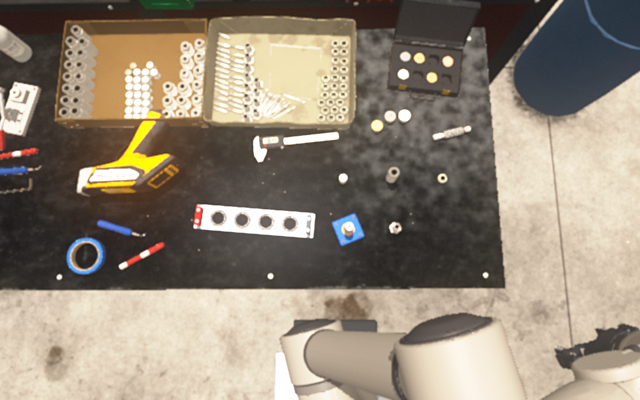

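Side view: nut (391,291), sleeve (374,243), blank (357,220), flanged body (313,260), shaft in the blue block (300,215), rail with the red stop at its far end (295,163). Top view: nut (442,178), sleeve (392,174), blank (343,178), flanged (395,228), shaft (348,230), marks at columns 218/242/265/290 on row ~220, and red stop (197,217).

```bash
cat > h.py <<'E'
import numpy as np,cv2
from bench import manip
def cloud(n,p=None,d=None):
    if p is None: p,d=manip.get_image(n)
    c=manip.camera_model(n);K=c["camera_matrix"];v,u=np.mgrid[:400,:640]
    P=np.stack([(u-K[0,2])/K[0,0]*d,(v-K[1,2])/K[1,1]*d,d],-1)
    return p,d,(P-c["t"])@c["R"]
def ray(n,u,v,z):
    c=manip.camera_model(n);C=-c["R"].T@c["t"]
    r=c["R"].T@np.linalg.inv(c["camera_matrix"])@[u,v,1]
    return (C+r*(z-C[2])/r[2])
def tri(a,b): # (u,v) top, (u,v) side -> point, gap
    A=[];B=[]
    for n,(u,v) in(("top",a),("side",b)):
        c=manip.camera_model(n);C=-c["R"].T@c["t"];r=c["R"].T@np.linalg.inv(c["camera_matrix"])@[u,v,1];r/=np.linalg.norm(r)
        M=np.eye(3)-np.outer(r,r);A.append(M);B.append(M@C)
    return np.linalg.lstsq(np.vstack(A),np.hstack(B),rcond=None)[0]
E
cat > m.py <<'E'
from h import *
S={"nut":((442,178),(391,291)),"sleeve":((392,174),(374,243)),"cap":((343,178),(357,220)),"flg":((395,228),(313,260)),"shaft":((348,230),(300,215))}
for i,n in enumerate(("top","side")):
    z=np.load(n+"0.npz");p,d,X=cloud(n,z["p"],z["d"])
    for k,s in S.items():
        u,v=s[i];r=22
        sl=(slice(v-r,v+r),slice(u-r,u+r));x=X[sl].reshape(-1,3);ok=(d[sl].ravel()>0)&(x[:,2]>.005)&(x[:,2]<.13)
        if k=="shaft": ok&=x[:,2]>.06
        x=x[ok];uv=np.argwhere(ok.reshape(2*r,2*r))
        zt=np.percentile(x[:,2],95);t=x[x[:,2]>zt-.006]
        print(n,k,len(x),"ztop",zt.round(4),"topface",t.mean(0).round(4),"lo",t.min(0).round(3),"hi",t.max(0).round(3),"all",x.min(0).round(3),x.max(0).round(3))
    g=cv2.cvtColor(p,cv2.COLOR_RGB2HSV)
    if n=="top":
        a=p[195:245,180:330];cv2.imwrite("pics/rail.png",cv2.resize(a[:,:,::-1],None,fx=5,fy=5,interpolation=cv2.INTER_NEAREST))
        b=p[150:250,325:460];cv2.imwrite("pics/parts.png",cv2.resize(b[:,:,::-1],None,fx=5,fy=5,interpolation=cv2.INTER_NEAREST))
        m=(a.max(2)<70).astype(np.uint8)
        q,l,st,ce=cv2.connectedComponentsWithStats(m)
        for s,c in zip(st,ce):
            if 40<s[4]<600: print(s,c+[180,195],ray("top",*(c+[180,195]),.011).round(4), X[int(c[1])+195,int(c[0])+180].round(4))
        m=((g[...,0]<8)|(g[...,0]>172))&(g[...,1]>130)&(g[...,2]>80);m[:,:185]=0;m[:,215:]=0;m[:195]=0;m[240:]=0
        c=np.argwhere(m).mean(0)[::-1];print("red",c,ray("top",*c,.03))
E
python3 m.py
```

```text
top nut 196 ztop 0.0173 topface [ 0.6029 -0.2872  0.0155] lo [ 0.592 -0.298  0.012] hi [ 0.614 -0.275  0.021] all [ 0.549 -0.351  0.005] [ 0.67  -0.229  0.021]
top sleeve 282 ztop 0.0694 topface [ 0.6085 -0.1502  0.0675] lo [ 0.596 -0.163  0.064] hi [ 0.621 -0.136  0.073] all [ 0.56  -0.212  0.005] [ 0.683 -0.094  0.073]
top cap 177 ztop 0.0327 topface [ 0.6036 -0.0188  0.031 ] lo [ 0.595 -0.028  0.027] hi [ 0.612 -0.01   0.036] all [ 0.551 -0.078  0.005] [0.672 0.039 0.036]
top flg 194 ztop 0.0382 topface [ 0.4698 -0.156   0.0371] lo [ 0.461 -0.165  0.033] hi [ 0.478 -0.148  0.042] all [ 0.415 -0.216  0.005] [ 0.531 -0.102  0.042]
top shaft 76 ztop 0.1094 topface [ 0.4628 -0.0291  0.1067] lo [ 0.454 -0.038  0.103] hi [ 0.472 -0.019  0.111] all [ 0.452 -0.039  0.063] [ 0.472 -0.019  0.111]
[  0  10  25  40 479] [187.92066806 228.91231733] [0.4711 0.3981 0.011 ] [ 0.4755  0.4058 -0.0046]
red [197.40625    215.70833333] [0.50398697 0.36836474 0.03      ]
side nut 115 ztop 0.0171 topface [ 0.6046 -0.2906  0.0145] lo [ 0.594 -0.301  0.011] hi [ 0.616 -0.277  0.018] all [ 0.594 -0.301  0.006] [ 0.616 -0.277  0.018]
side sleeve 409 ztop 0.0667 topface [ 0.6098 -0.1528  0.0651] lo [ 0.597 -0.168  0.061] hi [ 0.624 -0.139  0.068] all [ 0.595 -0.168  0.005] [ 0.624 -0.018  0.068]
side cap 243 ztop 0.0671 topface [ 0.608  -0.1523  0.0651] lo [ 0.597 -0.168  0.061] hi [ 0.621 -0.139  0.068] all [ 0.573 -0.168  0.005] [0.635 0.124 0.068]
side flg 241 ztop 0.0365 topface [ 0.4709 -0.1584  0.0349] lo [ 0.463 -0.167  0.031] hi [ 0.479 -0.149  0.038] all [ 0.437 -0.212  0.005] [ 0.486 -0.048  0.038]
side shaft 188 ztop 0.1067 topface [ 0.4642 -0.0322  0.1047] lo [ 0.454 -0.044  0.101] hi [ 0.475 -0.019  0.108] all [ 0.453 -0.044  0.06 ] [ 0.475 -0.019  0.108]
```

View pics/parts.png

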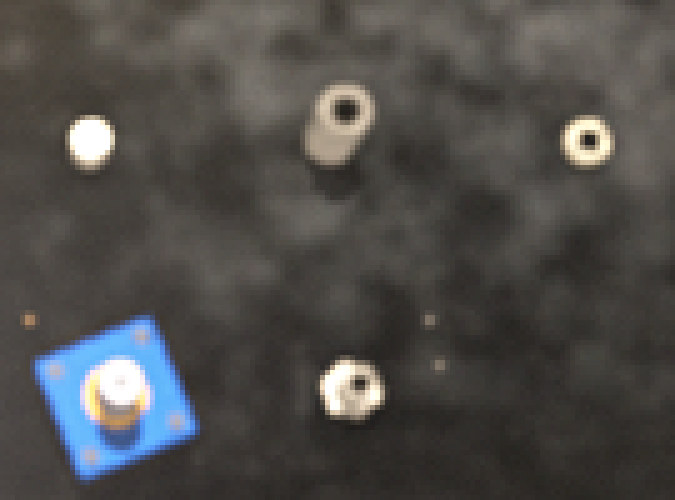

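View pics/rail.png

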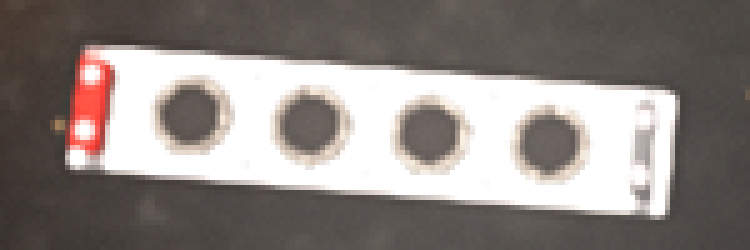

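The parts crop shows the sleeve top at crop (346,109), the nut (587,141), the blank (91,141), the shaft top (120,383) and the flanged body (352,388). The rail crop shows the discs at (190,115), (311,124), (431,134) and (550,143), with red at the left end (+y).

```bash
cat > m2.py <<'E'
from h import *
R={}
for n,(u0,u1,v0,v1) in {"top":(200,305,205,235),"side":(280,320,165,225)}.items():
    z=np.load(n+"0.npz");p,d,X=cloud(n,z["p"],z["d"])
    a=p[v0:v1,u0:u1];m=((a.max(2)<135)).astype(np.uint8)
    q,l,st,ce=cv2.connectedComponentsWithStats(m)
    for s,c in zip(st,ce):
        if 12<s[4]<600:
            c=c+[u0,v0];print(n,s,c.round(1),ray(n,*c,.011).round(4),"depthpt",X[int(round(c[1])),int(round(c[0]))].round(4))
z=np.load("side0.npz");p,d,X=cloud("side",z["p"],z["d"])
x=X[205:235,345:366].reshape(-1,3);x=x[(x[:,2]>.02)&(x[:,2]<.05)&(x[:,1]>-.1)];print("cap side",x.mean(0),x.min(0),x.max(0))
zz=np.load("top0.npz");_,_,T=cloud("top",zz["p"],zz["d"])
k=(np.abs(T[...,0]-.49)<.2)&(T[...,1]>.04)&(T[...,1]<.36);w=T[k&(T[...,2]>.0)&(T[...,2]<.02)&(zz["p"].min(2)>200)];print("rail z top",np.median(w[:,2]))
print("bench z", np.median(T[190:200,360:420,2]),np.median(X[270:285,330:360,2]))
E
python3 m2.py
python3 - <<'E'
import cv2
p=cv2.imread("pics/side0.png")[150:260,270:330]
cv2.imwrite("pics/sr.png",cv2.resize(p,None,fx=5,fy=5,interpolation=cv2.INTER_NEAREST))
E
```

```text
top [ 22   0  83   7 315] [274.8 206.9] [0.5296 0.1646 0.011 ] depthpt [0.5304 0.1649 0.0043]
top [12  7 11 12 96] [217.4 217.4] [0.5019 0.3194 0.011 ] depthpt [0.5026 0.3201 0.0134]
top [36  9 11 11 91] [241.3 219.3] [0.4962 0.2545 0.011 ] depthpt [0.4964 0.2544 0.016 ]
top [60 12 11 10 90] [265.3 221.3] [0.4904 0.1896 0.011 ] depthpt [0.4905 0.1897 0.0159]
top [84 13 11 12 92] [289.3 223.3] [0.4847 0.1247 0.011 ] depthpt [0.4855 0.1258 0.0099]
top [  0  24  59   6 176] [221.  232.7] [0.4604 0.3082 0.011 ] depthpt [ 0.4609  0.3112 -0.0011]
side [  0   0   9  60 391] [282.9 194.7] [0.4444 0.1795 0.011 ] depthpt [0.4459 0.1964 0.0014]
side [ 25   0  15  60 502] [314.6 187.4] [0.5395 0.2046 0.011 ] depthpt [0.5447 0.228  0.0007]
side [11  6 10  4 25] [295.8 172.8] [0.501  0.3205 0.011 ] depthpt [0.5007 0.3136 0.0135]
side [12 15 11  5 34] [297.  181.6] [0.4954 0.2559 0.011 ] depthpt [0.4946 0.2498 0.0126]
side [14 24 10  5 37] [298.4 191.1] [0.4903 0.1919 0.011 ] depthpt [0.4887 0.1889 0.0128]
side [12 41  4  7 27] [293.4 209.1] [0.4617 0.088  0.011 ] depthpt [0.4587 0.0708 0.0209]
side [25 40  5  7 28] [307.2 207.9] [0.4984 0.0861 0.011 ] depthpt [0.4951 0.0671 0.0213]
cap side [ 0.60454692 -0.02298732  0.02791108] [ 0.59503429 -0.03014257  0.02018917] [ 0.61342079 -0.00968722  0.03246975]
rail z top 0.00922252389671412
bench z 0.0015203023156760182 0.0009940171138344564
```

View pics/sr.png

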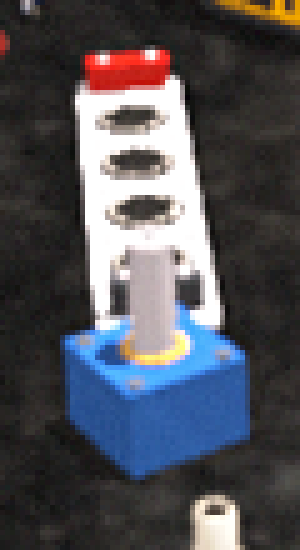

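Marks from the red end: (0.5015,0.320), (0.4958,0.2552), (0.4904,0.1905), (0.4847,0.1255). The spacing is 65 mm, as expected. Part heights come out at 17, 31, 67 and 105 mm, which also agree. I turn the jaws to close across the rail, then go above the nut.

>>> drive_tool([
  [[0,0,0],[0,0,-0.1538],60],
  [[0,0,0],[0,0,-0.1538],60],
  [[0,0,0],[0,0,-0.1538],60],
  [[0,0,0],[0,0,-0.1538],60],
  [[0,0,0],[0,0,-0.1538],60],
  [[0,0,0],[0,0,-0.1538],60],
  [[0,0,0],[0,0,-0.1538],60],
  [[25.3,42,7.8],[0,0,0],60],
  [[25.3,42,7.8],[0,0,0],60],
  [[25.3,42,7.8],[0,0,0],60],
  [[25.3,42,7.8],[0,0,0],60],
  [[25.3,42,7.8],[0,0,0],60],
  [[25.3,42,7.8],[0,0,0],60],
  [[25.3,42,7.8],[0,0,0],60],
  [[25.3,42,7.8],[0,0,0],60],
  [[25.3,42,7.8],[0,0,0],60],
  [[0,0,0],[0,0,0],60],
  [[0,0,0],[0,0,0],60],
])

```text
time_s: 2.35
ee_pos: [0.6034, -0.2888, 0.1501]
orientation: [0.738, 0.675, -0.0, -0.001]
wrist_force: [-1.3, -1.4, -0.2]
grip_width: 0.0602
gripper_force: 0.0
```

```bash
cat > go.py <<'E'
import sys
from h import *
from scipy.spatial.transform import Rotation as Q
s=manip.read_state();R=Q.from_quat(s["orientation"]).as_matrix()
print("t",s["time_s"],"pos",s["ee_pos"].round(4),"w",round(s["grip_width"],4),"gf",s["gripper_force"],"F",s["wrist_force"].round(1),"R\n",R.round(3))
if len(sys.argv)>1: print("tool mm",(R.T@(np.array(eval(sys.argv[1]))-s["ee_pos"])*1000).round(1))
E
python3 go.py "(.6035,-.2885,.027)"
```

```text
t 2.35 pos [ 0.6034 -0.2888  0.1501] w 0.0602 gf 0.0 F [-1.3 -1.4 -0.2] R
 [[ 0.088  0.996 -0.001]
 [ 0.996 -0.088  0.   ]
 [ 0.    -0.001 -1.   ]]
tool mm [  0.3   0.2 123.1]
```

>>> drive_tool([
  [[0,0,20],[0,0,0],60],
  [[0,0,25],[0,0,0],60],
  [[0,0,25],[0,0,0],60],
  [[0,0,25],[0,0,0],60],
  [[0,0,18],[0,0,0],50],
  [[0,0,10],[0,0,0],40],
  [[0,0,0],[0,0,0],34],
  [[0,0,0],[0,0,0],30],
  [[0,0,0],[0,0,0],27],
  [[0,0,0],[0,0,0],24],
  [[0,0,0],[0,0,0],20],
  [[0,0,0],[0,0,0],15],
  [[0,0,0],[0,0,0],15],
  [[0,0,0],[0,0,0],15],
])

```text
time_s: 4.1
ee_pos: [0.6039, -0.2889, 0.0277]
orientation: [0.738, 0.675, -0.0, 0.0]
wrist_force: [-0.1, 0.2, 0.2]
grip_width: 0.0153
gripper_force: 0.0
```

```bash
python3 go.py "(.5015,.320,.15)"
python3 - <<'E'
from h import *
p,d=manip.get_image("side");cv2.imwrite("pics/s1.png",cv2.resize(p[200:320,310:470,::-1],None,fx=5,fy=5))
E
```

```text
t 4.1 pos [ 0.6039 -0.2889  0.0277] w 0.0153 gf 0.0 F [-0.1  0.2  0.2] R
 [[ 0.088  0.996 -0.   ]
 [ 0.996 -0.088 -0.   ]
 [-0.    -0.    -1.   ]]
tool mm [ 597.5 -155.7 -122.4]
```

View pics/s1.png

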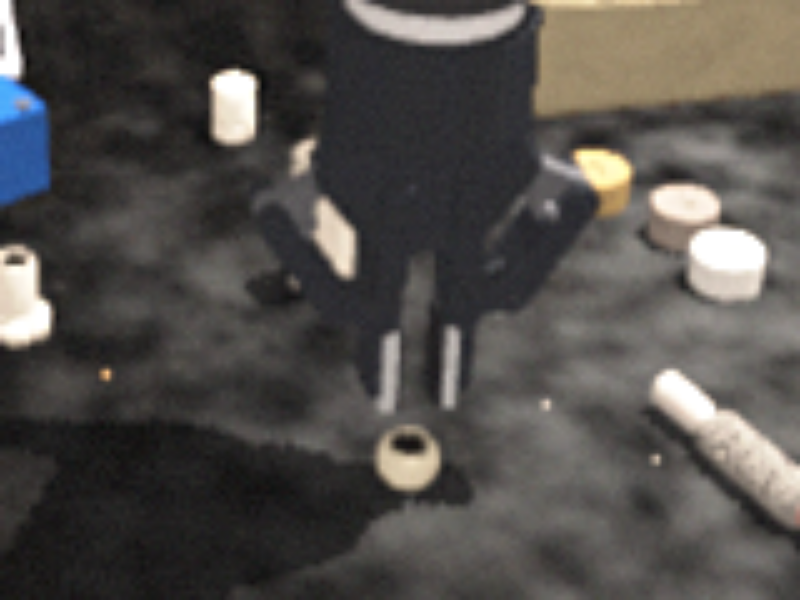

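The fingers closed without touching the nut, which still stands at about (391,291). The fingertips appear at about (393,281). I'll use depth to see where they are.

Run:
```python
from h import *
for n in("side","top"):
    p,d,X=cloud(n);np.savez(n+"1.npz",p=p,d=d)
    k=(d>0)&(abs(X[...,0]-.604)<.03)&(abs(X[...,1]+.289)<.06)&(X[...,2]>.006)&(X[...,2]<.07)
    x=X[k];uv=np.argwhere(k)[:,::-1]
    for lo in np.arange(.006,.07,.008):
        q=(x[:,2]>=lo)&(x[:,2]<lo+.008)
        if q.sum(): print(n,round(lo,3),q.sum(),x[q].min(0).round(3),x[q].max(0).round(3),uv[q].min(0),uv[q].max(0))
p,d=manip.get_image("top");print()
a=p[130:230,390:490];cv2.imwrite("pics/t1.png",cv2.resize(a[:,:,::-1],None,fx=5,fy=5))
c=manip.camera_model("side");v=c["camera_matrix"]@(c["R"]@[.604,-.289,.006]+c["t"]);print(v/v[2])
c=manip.camera_model("top");v=c["camera_matrix"]@(c["R"]@[.604,-.289,.006]+c["t"]);print(v/v[2])
```

```text
side 0.006 62 [ 0.593 -0.301  0.006] [ 0.614 -0.279  0.014] [386 286] [397 295]
side 0.014 45 [ 0.595 -0.302  0.014] [ 0.615 -0.279  0.019] [386 285] [397 292]
side 0.038 28 [ 0.59  -0.301  0.039] [ 0.623 -0.281  0.046] [385 273] [402 281]
side 0.046 61 [ 0.584 -0.302  0.046] [ 0.626 -0.278  0.054] [381 269] [404 279]
side 0.054 59 [ 0.584 -0.302  0.054] [ 0.625 -0.277  0.062] [381 267] [404 276]
side 0.062 67 [ 0.583 -0.301  0.062] [ 0.625 -0.281  0.07 ] [381 265] [404 273]
top 0.006 5 [ 0.582 -0.254  0.006] [ 0.632 -0.233  0.008] [421 169] [428 187]

[390.73612614 292.33490976   1.        ]
[441.16770146 179.15377518   1.        ]
```

View pics/t1.png

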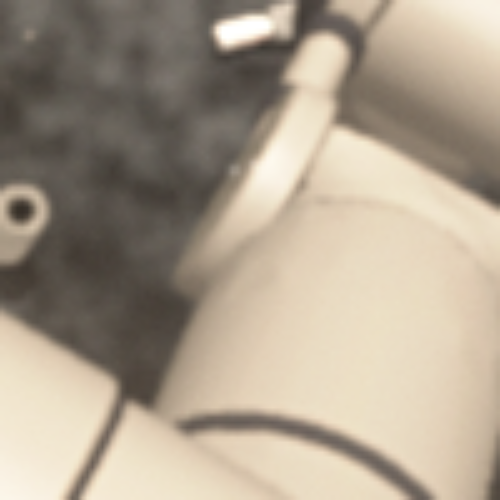

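The lateral position is right, but the fingertips measure about z = 0.039, so they sit about 11 mm above the reported TCP rather than 22 mm below it. I'll open, go down 24 mm and measure again.

>>> drive_tool([
  [[0,0,0],[0,0,0],40],
  [[0,0,0],[0,0,0],40],
  [[0,0,0],[0,0,0],40],
  [[0,0,8],[0,0,0],40],
  [[0,0,8],[0,0,0],40],
  [[0,0,8],[0,0,0],40],
  [[0,0,0],[0,0,0],40],
  [[0,0,0],[0,0,0],40],
])

```text
time_s: 5.3
ee_pos: [0.604, -0.289, 0.0037]
orientation: [0.738, 0.675, -0.0, 0.0]
wrist_force: [-0.1, 0.0, -0.6]
grip_width: 0.0402
gripper_force: 0.0
```

```bash
python3 go.py
python3 - <<'E'
from h import *
n="side"
p,d,X=cloud(n)
k=(d>0)&(abs(X[...,0]-.604)<.045)&(abs(X[...,1]+.289)<.04)&(X[...,2]>.006)&(X[...,2]<.07)
x=X[k];uv=np.argwhere(k)[:,::-1]
for lo in np.arange(.006,.05,.004):
        q=(x[:,2]>=lo)&(x[:,2]<lo+.004)
        if q.sum(): print(n,round(lo,3),q.sum(),x[q].min(0).round(3),x[q].max(0).round(3),uv[q].min(0),uv[q].max(0))
cv2.imwrite("pics/s2.png",cv2.resize(p[240:310,350:440,::-1],None,fx=8,fy=8))
E
```

```text
t 5.3 pos [ 0.604  -0.289   0.0037] w 0.0402 gf 0.0 F [-0.1  0.  -0.6] R
 [[ 0.088  0.996  0.   ]
 [ 0.996 -0.088 -0.   ]
 [-0.     0.    -1.   ]]
side 0.006 27 [ 0.594 -0.301  0.006] [ 0.614 -0.28   0.01 ] [386 288] [397 296]
side 0.01 33 [ 0.593 -0.302  0.01 ] [ 0.616 -0.28   0.014] [386 287] [397 294]
side 0.014 52 [ 0.578 -0.301  0.014] [ 0.631 -0.277  0.018] [379 285] [406 292]
side 0.018 13 [ 0.578 -0.303  0.018] [ 0.627 -0.283  0.022] [379 283] [405 291]
side 0.022 23 [ 0.574 -0.304  0.022] [ 0.637 -0.283  0.026] [377 281] [409 290]
side 0.026 30 [ 0.572 -0.302  0.026] [ 0.637 -0.283  0.03 ] [375 280] [409 288]
side 0.03 31 [ 0.571 -0.302  0.03 ] [ 0.637 -0.279  0.034] [375 277] [409 286]
side 0.034 27 [ 0.571 -0.302  0.034] [ 0.637 -0.28   0.038] [375 276] [409 285]
side 0.038 32 [ 0.571 -0.303  0.038] [ 0.639 -0.281  0.042] [375 274] [410 283]
side 0.042 34 [ 0.571 -0.303  0.042] [ 0.638 -0.279  0.046] [375 272] [410 282]
side 0.046 28 [ 0.571 -0.303  0.046] [ 0.638 -0.279  0.05 ] [375 271] [410 280]
```

View pics/s2.png

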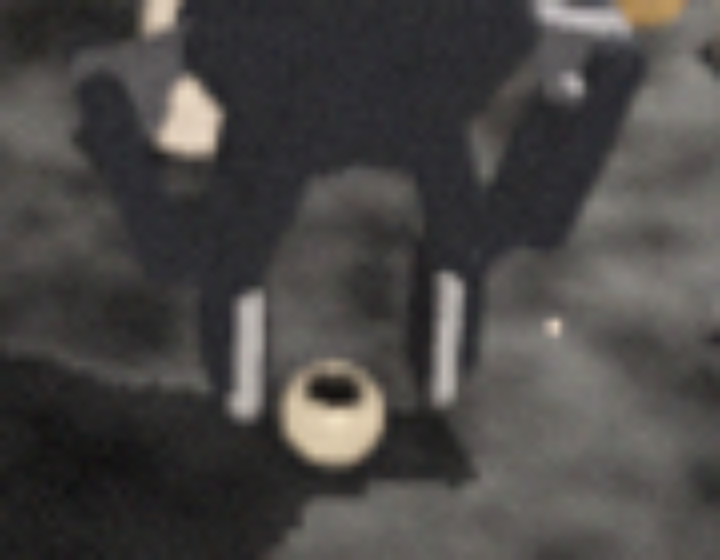

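The fingers flank the nut centrally at crop (245,410) and (445,400), with the nut at (335,415). The tips are at z ≈ 0.015, so the reported TCP z reads about 33 mm low and I take tip z ≈ ee_z + 0.011. I go down 9 mm more and close.

>>> drive_tool([
  [[0,0,5],[0,0,0],40],
  [[0,0,4],[0,0,0],36],
  [[0,0,0],[0,0,0],32],
  [[0,0,0],[0,0,0],28],
  [[0,0,0],[0,0,0],24],
  [[0,0,0],[0,0,0],15],
  [[0,0,0],[0,0,0],15],
  [[0,0,0],[0,0,0],15],
  [[0,0,0],[0,0,0],15],
])

```text
time_s: 6.48
ee_pos: [0.6042, -0.2891, -0.0048]
orientation: [0.738, 0.675, 0.0, 0.0]
wrist_force: [-1.0, 0.2, 5.1]
grip_width: 0.0198
gripper_force: 58.9
```

```bash
python3 go.py "(.5015,.320,.13)"
```

```text
t 6.475 pos [ 0.6042 -0.2891 -0.0048] w 0.0198 gf 58.88165680516977 F [-1.   0.2  5.1] R
 [[ 0.088  0.996  0.001]
 [ 0.996 -0.088 -0.001]
 [-0.     0.001 -1.   ]]
tool mm [ 597.6 -155.9 -135.2]
```

The width reads 19.8 mm, where the waist should give 24. I check the grip before lifting.

Run:
```python
from h import *
p,d,X=cloud("side")
cv2.imwrite("pics/s3.png",cv2.resize(p[250:310,355:435,::-1],None,fx=9,fy=9))
for v in range(276,300,1): print(v,[(round(X[v,u,1],3),round(X[v,u,2],3)) for u in (384,391,398)])
```

```text
276 [(np.float64(-0.299), np.float64(0.057)), (np.float64(-0.232), np.float64(0.001)), (np.float64(-0.291), np.float64(0.045))]
277 [(np.float64(-0.3), np.float64(0.055)), (np.float64(-0.236), np.float64(0.001)), (np.float64(-0.294), np.float64(0.046))]
278 [(np.float64(-0.301), np.float64(0.053)), (np.float64(-0.24), np.float64(0.002)), (np.float64(-0.296), np.float64(0.044))]
279 [(np.float64(-0.302), np.float64(0.052)), (np.float64(-0.243), np.float64(0.002)), (np.float64(-0.294), np.float64(0.041))]
280 [(np.float64(-0.3), np.float64(0.048)), (np.float64(-0.246), np.float64(0.002)), (np.float64(-0.295), np.float64(0.039))]
281 [(np.float64(-0.293), np.float64(0.039)), (np.float64(-0.247), np.float64(0.0)), (np.float64(-0.294), np.float64(0.036))]
282 [(np.float64(-0.295), np.float64(0.039)), (np.float64(-0.255), np.float64(0.004)), (np.float64(-0.297), np.float64(0.036))]
283 [(np.float64(-0.294), np.float64(0.035)), (np.float64(-0.256), np.float64(0.002)), (np.float64(-0.297), np.float64(0.034))]
284 [(np.float64(-0.292), np.float64(0.032)), (np.float64(-0.258), np.float64(0.001
[... 1243 characters left out ...]
64(-0.3), np.float64(0.011)), (np.float64(-0.291), np.float64(0.001))]
295 [(np.float64(-0.288), np.float64(0.0)), (np.float64(-0.301), np.float64(0.009)), (np.float64(-0.293), np.float64(0.0))]
296 [(np.float64(-0.292), np.float64(0.002)), (np.float64(-0.297), np.float64(0.004)), (np.float64(-0.298), np.float64(0.002))]
297 [(np.float64(-0.294), np.float64(0.001)), (np.float64(-0.295), np.float64(-0.0)), (np.float64(-0.298), np.float64(-0.001))]
298 [(np.float64(-0.296), np.float64(0.001)), (np.float64(-0.299), np.float64(0.0)), (np.float64(-0.303), np.float64(0.001))]
299 [(np.float64(-0.3), np.float64(0.001)), (np.float64(-0.302), np.float64(0.0)), (np.float64(-0.306), np.float64(0.001))]
```

View pics/s3.png

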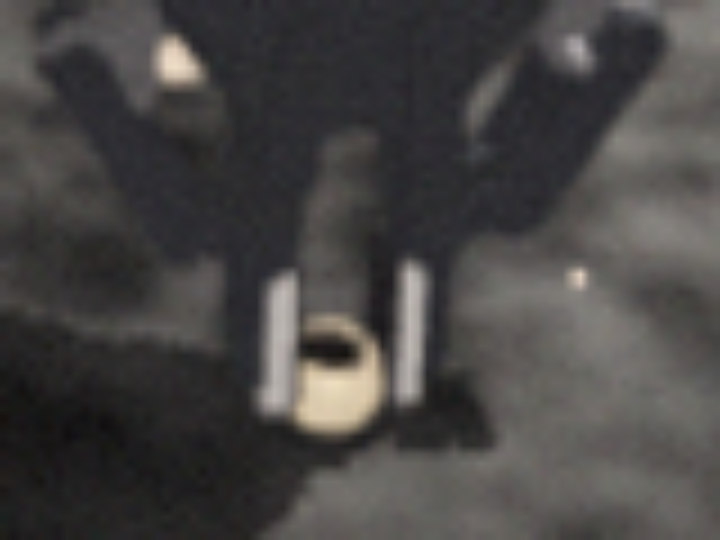

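The pads end at about z = 0.009, just above the nut's waist. I reopen, go 5 mm lower and grip again.

>>> drive_tool([
  [[0,0,0],[0,0,0],34],
  [[0,0,0],[0,0,0],34],
  [[0,0,0],[0,0,0],34],
  [[0,0,2.5],[0,0,0],34],
  [[0,0,2.5],[0,0,0],34],
  [[0,0,0],[0,0,0],30],
  [[0,0,0],[0,0,0],26],
  [[0,0,0],[0,0,0],22],
  [[0,0,0],[0,0,0],15],
  [[0,0,0],[0,0,0],15],
  [[0,0,0],[0,0,0],15],
])

```text
time_s: 7.9
ee_pos: [0.6041, -0.2891, -0.01]
orientation: [0.738, 0.675, 0.0, 0.0]
wrist_force: [0.3, 0.2, 2.9]
grip_width: 0.0204
gripper_force: 59.7
```

>>> drive_tool([
  [[0,0,-5],[0,0,0],15],
  [[0,0,-15],[0,0,0],15],
  [[0,0,-30],[0,0,0],15],
  [[0,0,-40],[0,0,0],15],
  [[0,0,-30],[0,0,0],15],
  [[0,0,0],[0,0,0],15],
  [[0,0,0],[0,0,0],15],
])

```text
time_s: 8.78
ee_pos: [0.6034, -0.2886, 0.1092]
orientation: [0.738, 0.675, -0.0, -0.001]
wrist_force: [0.1, 0.1, -0.4]
grip_width: 0.0202
gripper_force: 58.8
```

```bash
python3 go.py "(.5015,.320,.11)"
python3 - <<'E'
from h import *
p,d=manip.get_image("side")
cv2.imwrite("pics/s4.png",cv2.resize(p[190:310,330:450,::-1],None,fx=5,fy=5))
E
```

```text
t 8.775 pos [ 0.6034 -0.2886  0.1092] w 0.0202 gf 58.77336031990126 F [ 0.1  0.1 -0.4] R
 [[ 0.088  0.996 -0.001]
 [ 0.996 -0.088  0.001]
 [ 0.    -0.001 -1.   ]]
tool mm [ 5.973e+02 -1.552e+02 -4.000e-01]
```

View pics/s4.png

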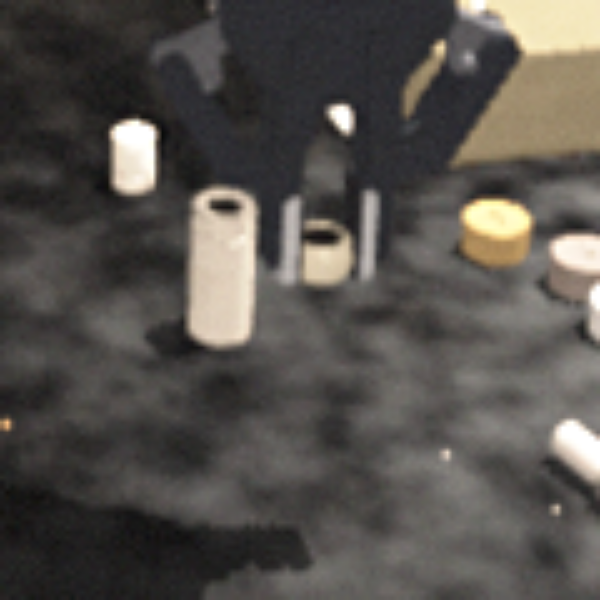

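The nut is held upright at crop (325,255). Carrying it to the mark beside the red stop.

>>> drive_tool([
  [[25,-6.5,0],[0,0,0],15],
  [[50,-13,0],[0,0,0],15],
  [[50,-13,0],[0,0,0],15],
  [[50,-13,0],[0,0,0],15],
  [[50,-13,0],[0,0,0],15],
  [[50,-13,0],[0,0,0],15],
  [[50,-13,0],[0,0,0],15],
  [[50,-13,0],[0,0,0],15],
  [[50,-13,0],[0,0,0],15],
  [[50,-13,0],[0,0,0],15],
  [[50,-13,0],[0,0,0],15],
  [[50,-13,0],[0,0,0],15],
  [[22.3,-5.5,0],[0,0,0],15],
  [[0,0,0],[0,0,0],15],
  [[0,0,0],[0,0,0],15],
  [[0,0,0],[0,0,0],15],
])

```text
time_s: 10.82
ee_pos: [0.5025, 0.3185, 0.1093]
orientation: [0.738, 0.675, -0.0, 0.0]
wrist_force: [-0.5, 1.2, -0.6]
grip_width: 0.0203
gripper_force: 58.8
```

```bash
python3 go.py "(.5015,.320,.002)"
```

```text
t 10.825 pos [0.5025 0.3185 0.1093] w 0.0203 gf 58.797039398923516 F [-0.5  1.2 -0.6] R
 [[ 0.09   0.996 -0.001]
 [ 0.996 -0.09  -0.001]
 [-0.001 -0.001 -1.   ]]
tool mm [  1.5  -1.  107.3]
```

>>> drive_tool([
  [[1.5,-1,20],[0,0,0],15],
  [[0,0,30],[0,0,0],15],
  [[0,0,30],[0,0,0],15],
  [[0,0,15],[0,0,0],15],
  [[0,0,6],[0,0,0],15],
  [[0,0,4],[0,0,0],15],
  [[0,0,2],[0,0,0],15],
  [[0,0,0],[0,0,0],15],
  [[0,0,0],[0,0,0],15],
])

```text
time_s: 11.95
ee_pos: [0.5016, 0.3215, 0.0031]
orientation: [0.738, 0.675, 0.0, 0.0]
wrist_force: [0.9, -0.9, -0.4]
grip_width: 0.0205
gripper_force: 58.8
```

>>> drive_tool([
  [[-1,0,1],[0,0,0],15],
  [[0,0,1],[0,0,0],15],
  [[0,0,0],[0,0,0],15],
  [[0,0,0],[0,0,0],22],
  [[0,0,0],[0,0,0],26],
  [[0,0,0],[0,0,0],32],
  [[0,0,0],[0,0,0],40],
  [[0,0,0],[0,0,0],45],
  [[0,0,0],[0,0,0],45],
  [[0,0,-10],[0,0,0],45],
  [[0,0,-30],[0,0,0],45],
  [[0,0,-45],[0,0,0],45],
  [[0,0,-45],[0,0,0],45],
  [[0,0,0],[0,0,0],45],
])

```text
time_s: 13.7
ee_pos: [0.5035, 0.3214, 0.1356]
orientation: [0.738, 0.675, 0.004, 0.001]
wrist_force: [0.1, -1.1, 0.2]
grip_width: 0.0453
gripper_force: 0.0
```

```bash
python3 go.py "(.604,-.0205,.13)"
```

```text
t 13.7 pos [0.5035 0.3214 0.1356] w 0.0453 gf 0.0 F [ 0.1 -1.1  0.2] R
 [[ 0.088  0.996  0.008]
 [ 0.996 -0.088  0.004]
 [ 0.004  0.008 -1.   ]]
tool mm [-331.7  130.2    5.1]
```

>>> drive_tool([
  [[-20,8,0],[0,0,0],45],
  [[-42,16.5,0],[0,0,0],45],
  [[-42,16.5,0],[0,0,0],45],
  [[-42,16.5,0],[0,0,0],45],
  [[-42,16.5,0],[0,0,0],45],
  [[-42,16.5,0],[0,0,0],45],
  [[-42,16.5,0],[0,0,0],45],
  [[-42,16.5,0],[0,0,0],45],
  [[-17.7,6.7,0],[0,0,0],45],
  [[0,0,0],[0,0,0],45],
  [[0,0,0],[0,0,0],45],
  [[0,0,0],[0,0,0],45],
])

```text
time_s: 15.2
ee_pos: [0.6013, -0.0202, 0.1306]
orientation: [0.737, 0.676, -0.0, -0.0]
wrist_force: [-0.6, 0.0, -0.5]
grip_width: 0.0446
gripper_force: 0.0
```

```bash
python3 go.py "(.604,-.0205,-.005)"
python3 - <<'E'
from h import *
for n in("top","side"):
    p,d,X=cloud(n);k=(d>0)&(abs(X[...,0]-.5015)<.03)&(abs(X[...,1]-.32)<.03)&(X[...,2]>.019)&(X[...,2]<.04)
    x=X[k];print(n,len(x),x.mean(0).round(4) if len(x) else "",((x.min(0)+x.max(0))/2).round(4) if len(x) else "")
E
```

```text
t 15.2 pos [ 0.6013 -0.0202  0.1306] w 0.0446 gf 0.0 F [-0.6  0.  -0.5] R
 [[ 0.086  0.996 -0.   ]
 [ 0.996 -0.086  0.   ]
 [ 0.    -0.    -1.   ]]
tool mm [-1.000e-01  2.800e+00  1.356e+02]
top 50 [0.5004 0.3194 0.0254] [0.5012 0.3198 0.0252]
side 39 [0.5028 0.3158 0.0241] [0.5029 0.3156 0.0245]
```

The nut stands on its mark, within about 2 mm. Next is the blank.

>>> drive_tool([
  [[0,2.8,20],[0,0,0],45],
  [[0,0,35],[0,0,0],45],
  [[0,0,35],[0,0,0],45],
  [[0,0,25],[0,0,0],45],
  [[0,0,14],[0,0,0],45],
  [[0,0,6.6],[0,0,0],40],
  [[0,0,0],[0,0,0],34],
  [[0,0,0],[0,0,0],28],
  [[0,0,0],[0,0,0],24],
  [[0,0,0],[0,0,0],20],
  [[0,0,0],[0,0,0],12],
  [[0,0,0],[0,0,0],12],
  [[0,0,0],[0,0,0],12],
  [[0,0,0],[0,0,0],12],
])

```text
time_s: 17.05
ee_pos: [0.6048, -0.0219, -0.0043]
orientation: [0.738, 0.675, 0.0, 0.0]
wrist_force: [-1.4, -0.1, 5.6]
grip_width: 0.0179
gripper_force: 58.5
```

>>> drive_tool([
  [[0,0,-5],[0,0,0],12],
  [[0,0,-15],[0,0,0],12],
  [[0,0,-30],[0,0,0],12],
  [[0,0,-40],[0,0,0],12],
  [[0,0,-30],[0,0,0],12],
  [[0,0,0],[0,0,0],12],
  [[0,0,0],[0,0,0],12],
])

```text
time_s: 17.92
ee_pos: [0.6039, -0.0218, 0.1144]
orientation: [0.738, 0.675, -0.0, -0.0]
wrist_force: [0.1, 0.0, -1.2]
grip_width: 0.0176
gripper_force: 58.6
```

```bash
python3 go.py "(.4958,.2552,.115)"
python3 - <<'E'
from h import *
p,d=manip.get_image("side")
cv2.imwrite("pics/s5.png",cv2.resize(p[140:280,290:430,::-1],None,fx=4,fy=4))
E
```

```text
t 17.925 pos [ 0.6039 -0.0218  0.1144] w 0.0176 gf 58.611175417900085 F [ 0.1  0.  -1.2] R
 [[ 0.088  0.996 -0.001]
 [ 0.996 -0.088  0.   ]
 [ 0.    -0.001 -1.   ]]
tool mm [ 266.3 -132.1   -0.4]
```

View pics/s5.png

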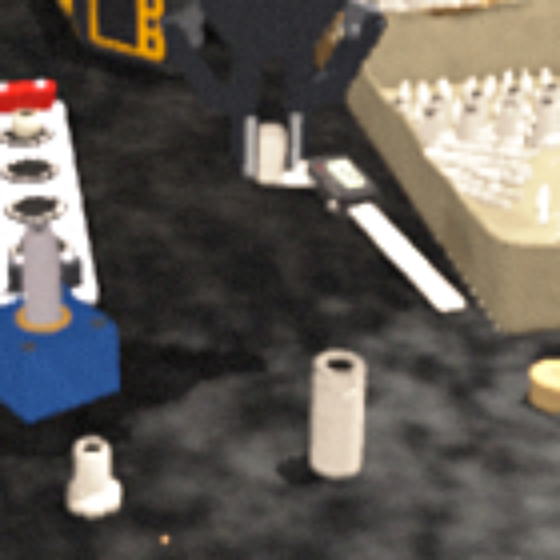

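The blank hangs upright between the pads at crop (272,150). The nut is on mark at (28,125), and the sleeve and flanged body are untouched. Carrying the blank to the second mark.

>>> drive_tool([
  [[20,-10,0],[0,0,0],12],
  [[38,-19,0],[0,0,0],12],
  [[38,-19,0],[0,0,0],12],
  [[38,-19,0],[0,0,0],12],
  [[38,-19,0],[0,0,0],12],
  [[38,-19,0],[0,0,0],12],
  [[38,-19,0],[0,0,0],12],
  [[18.3,-8.1,0],[0,0,0],12],
  [[0,0,0],[0,0,0],12],
  [[0,0,0],[0,0,0],12],
  [[0,0,0],[0,0,0],12],
])

```text
time_s: 19.35
ee_pos: [0.4968, 0.254, 0.1149]
orientation: [0.738, 0.675, -0.0, 0.0]
wrist_force: [0.5, -0.0, -1.6]
grip_width: 0.0179
gripper_force: 58.6
```

```bash
python3 go.py "(.4958,.2552,.009)"
```

```text
t 19.35 pos [0.4968 0.254  0.1149] w 0.0179 gf 58.63852322101593 F [ 0.5 -0.  -1.6] R
 [[ 0.09   0.996 -0.   ]
 [ 0.996 -0.09  -0.   ]
 [-0.    -0.    -1.   ]]
tool mm [  1.1  -1.1 105.9]
```

>>> drive_tool([
  [[0.5,-0.5,20],[0,0,0],12],
  [[0,0,30],[0,0,0],12],
  [[0,0,30],[0,0,0],12],
  [[0,0,14],[0,0,0],12],
  [[0,0,6],[0,0,0],12],
  [[0,0,4],[0,0,0],12],
  [[0,0,2],[0,0,0],12],
  [[0,0,1],[0,0,0],12],
  [[0,0,1],[0,0,0],12],
  [[0,0,0],[0,0,0],12],
])

```text
time_s: 20.6
ee_pos: [0.496, 0.2556, 0.0072]
orientation: [0.738, 0.675, 0.0, 0.0]
wrist_force: [-0.9, 0.4, -1.0]
grip_width: 0.0176
gripper_force: 58.6
```

>>> drive_tool([
  [[0,0,0.7],[0,0,0],12],
  [[0,0,0],[0,0,0],12],
  [[0,0,0],[0,0,0],18],
  [[0,0,0],[0,0,0],21],
  [[0,0,0],[0,0,0],26],
  [[0,0,0],[0,0,0],34],
  [[0,0,0],[0,0,0],42],
  [[0,0,0],[0,0,0],50],
  [[0,0,0],[0,0,0],50],
  [[0,0,-10],[0,0,0],50],
  [[0,0,-30],[0,0,0],50],
  [[0,0,-45],[0,0,0],50],
  [[0,0,-45],[0,0,0],50],
  [[0,0,0],[0,0,0],50],
  [[0,0,0],[0,0,0],50],
])

```text
time_s: 22.48
ee_pos: [0.4956, 0.2555, 0.1364]
orientation: [0.738, 0.675, -0.0, -0.0]
wrist_force: [0.5, 0.6, -0.3]
grip_width: 0.0501
gripper_force: 0.0
```

```bash
python3 go.py "(.609,-.1515,.15)"
```

```text
t 22.475 pos [0.4956 0.2555 0.1364] w 0.0501 gf 0.0 F [ 0.5  0.6 -0.3] R
 [[ 0.088  0.996 -0.   ]
 [ 0.996 -0.088 -0.   ]
 [-0.    -0.    -1.   ]]
tool mm [-395.4  148.9  -13.6]
```

>>> drive_tool([
  [[-22,8.3,-6],[0,0,0],60],
  [[-44,16.5,-7],[0,0,0],60],
  [[-44,16.5,0],[0,0,0],60],
  [[-44,16.5,0],[0,0,0],60],
  [[-44,16.5,0],[0,0,0],60],
  [[-44,16.5,0],[0,0,0],60],
  [[-44,16.5,0],[0,0,0],60],
  [[-44,16.5,0],[0,0,0],60],
  [[-44,16.5,0],[0,0,0],60],
  [[-21.4,8.6,0],[0,0,0],60],
  [[0,0,0],[0,0,0],60],
  [[0,0,0],[0,0,0],60],
  [[0,0,0],[0,0,0],60],
  [[0,0,0],[0,0,0],60],
])

```text
time_s: 24.22
ee_pos: [0.6094, -0.1503, 0.1497]
orientation: [0.737, 0.676, 0.0, 0.0]
wrist_force: [-0.7, 0.6, 0.0]
grip_width: 0.06
gripper_force: 0.0
```

```bash
python3 go.py "(.609,-.1515,.012)"
python3 - <<'E'
from h import *
for n in("top","side"):
    p,d,X=cloud(n);k=(d>0)&(abs(X[...,0]-.4958)<.03)&(abs(X[...,1]-.2552)<.03)&(X[...,2]>.033)&(X[...,2]<.06)
    x=X[k];print(n,len(x),x.mean(0).round(4) if len(x) else "",((x.min(0)+x.max(0))/2).round(4) if len(x) else "")
E
```

```text
t 24.225 pos [ 0.6094 -0.1503  0.1497] w 0.06 gf 0.0 F [-0.7  0.6  0. ] R
 [[ 0.087  0.996  0.   ]
 [ 0.996 -0.087 -0.   ]
 [-0.     0.    -1.   ]]
tool mm [ -1.2  -0.3 137.7]
top 48 [0.4958 0.2579 0.0414] [0.4968 0.2584 0.0406]
side 32 [0.4976 0.2545 0.0393] [0.498  0.2559 0.0383]
```

The blank is on its mark too. Next is the sleeve.

>>> drive_tool([
  [[-0.8,-0.3,20],[0,0,0],60],
  [[0,0,30],[0,0,0],60],
  [[0,0,30],[0,0,0],60],
  [[0,0,30],[0,0,0],60],
  [[0,0,22],[0,0,0],60],
  [[0,0,12],[0,0,0],55],
  [[0,0,0],[0,0,0],48],
  [[0,0,0],[0,0,0],42],
  [[0,0,0],[0,0,0],36],
  [[0,0,0],[0,0,0],32],
  [[0,0,0],[0,0,0],29],
  [[0,0,0],[0,0,0],26],
  [[0,0,0],[0,0,0],18],
  [[0,0,0],[0,0,0],18],
  [[0,0,0],[0,0,0],18],
])

```text
time_s: 26.2
ee_pos: [0.6092, -0.1522, 0.0059]
orientation: [0.738, 0.675, 0.0, 0.0]
wrist_force: [-0.7, 0.6, 5.4]
grip_width: 0.0264
gripper_force: 58.6
```

>>> drive_tool([
  [[0,0,-5],[0,0,0],18],
  [[0,0,-15],[0,0,0],18],
  [[0,0,-30],[0,0,0],18],
  [[0,0,-40],[0,0,0],18],
  [[0,0,-20],[0,0,0],18],
  [[0,0,0],[0,0,0],18],
  [[0,0,0],[0,0,0],18],
])

```text
time_s: 27.08
ee_pos: [0.6083, -0.1519, 0.1145]
orientation: [0.738, 0.675, -0.0, -0.001]
wrist_force: [-0.2, -0.0, -2.4]
grip_width: 0.0264
gripper_force: 59.2
```

```bash
python3 go.py "(.4904,.1905,.116)"
python3 - <<'E'
from h import *
p,d,X=cloud("side")
k=(d>0)&(abs(X[...,0]-.609)<.03)&(abs(X[...,1]+.152)<.03)&(X[...,2]>.01)&(X[...,2]<.2)
print(np.histogram(X[k][:,2],bins=np.arange(.01,.2,.01)))
E
```

```text
t 27.075 pos [ 0.6083 -0.1519  0.1145] w 0.0264 gf 59.23002362251282 F [-0.2 -0.  -2.4] R
 [[ 0.088  0.996 -0.002]
 [ 0.996 -0.088  0.001]
 [ 0.    -0.002 -1.   ]]
tool mm [ 330.7 -147.7   -1.1]
(array([  0,   0,   0,   0,   0,   0,   0,   0,   0,   2,  50,  57,  94,
       110, 120, 109, 164,  63]), array([0.01, 0.02, 0.03, 0.04, 0.05, 0.06, 0.07, 0.08, 0.09, 0.1 , 0.11,
       0.12, 0.13, 0.14, 0.15, 0.16, 0.17, 0.18, 0.19]))
```

The sleeve is held, with its bottom at about 0.11. Carrying it to the third mark.

>>> drive_tool([
  [[21,-9,0],[0,0,0],18],
  [[41,-18.5,0],[0,0,0],18],
  [[41,-18.5,0],[0,0,0],18],
  [[41,-18.5,0],[0,0,0],18],
  [[41,-18.5,0],[0,0,0],18],
  [[41,-18.5,0],[0,0,0],18],
  [[41,-18.5,0],[0,0,0],18],
  [[41,-18.5,0],[0,0,0],18],
  [[22.7,-9.2,0],[0,0,0],18],
  [[0,0,0],[0,0,0],18],
  [[0,0,0],[0,0,0],18],
  [[0,0,0],[0,0,0],18],
  [[0,0,0],[0,0,0],18],
])

```text
time_s: 28.75
ee_pos: [0.4913, 0.1895, 0.1153]
orientation: [0.738, 0.675, -0.0, 0.0]
wrist_force: [0.7, -0.9, -2.4]
grip_width: 0.0265
gripper_force: 59.3
```

```bash
python3 go.py "(.4904,.1905,.0185)"
```

```text
t 28.75 pos [0.4913 0.1895 0.1153] w 0.0265 gf 59.349961280822754 F [ 0.7 -0.9 -2.4] R
 [[ 0.09   0.996 -0.   ]
 [ 0.996 -0.09  -0.   ]
 [-0.    -0.    -1.   ]]
tool mm [ 0.9 -1.  96.8]
```

>>> drive_tool([
  [[0.4,-0.5,20],[0,0,0],18],
  [[0,0,30],[0,0,0],18],
  [[0,0,25],[0,0,0],18],
  [[0,0,12],[0,0,0],18],
  [[0,0,5],[0,0,0],18],
  [[0,0,3],[0,0,0],18],
  [[0,0,1.5],[0,0,0],18],
  [[0,0,1],[0,0,0],18],
  [[0,0,0.5],[0,0,0],18],
  [[0,0,0],[0,0,0],18],
])

```text
time_s: 30.0
ee_pos: [0.4907, 0.1908, 0.0175]
orientation: [0.738, 0.675, 0.0, 0.0]
wrist_force: [0.1, 0.4, -2.1]
grip_width: 0.0269
gripper_force: 59.3
```

>>> drive_tool([
  [[0,0,0.8],[0,0,0],18],
  [[0,0,0],[0,0,0],18],
  [[0,0,0],[0,0,0],26],
  [[0,0,0],[0,0,0],29],
  [[0,0,0],[0,0,0],34],
  [[0,0,0],[0,0,0],40],
  [[0,0,0],[0,0,0],48],
  [[0,0,0],[0,0,0],55],
  [[0,0,0],[0,0,0],55],
  [[0,0,-10],[0,0,0],55],
  [[0,0,-30],[0,0,0],55],
  [[0,0,-45],[0,0,0],55],
  [[0,0,-45],[0,0,0],55],
  [[0,0,-20],[0,0,0],55],
  [[0,0,0],[0,0,0],55],
  [[0,0,0],[0,0,0],55],
])

```text
time_s: 32.0
ee_pos: [0.4899, 0.1906, 0.1658]
orientation: [0.738, 0.675, -0.001, -0.0]
wrist_force: [0.0, -0.5, -0.3]
grip_width: 0.0548
gripper_force: 0.0
```

```bash
python3 go.py "(.4635,-.030,.165)"
```

```text
t 32.0 pos [0.4899 0.1906 0.1658] w 0.0548 gf 0.0 F [ 0.  -0.5 -0.3] R
 [[ 0.088  0.996 -0.001]
 [ 0.996 -0.088 -0.   ]
 [-0.001 -0.001 -1.   ]]
tool mm [-222.1   -6.9    0.9]
```

>>> drive_tool([
  [[-22,-0.7,0],[0,0,0],55],
  [[-40,-1.2,0],[0,0,0],55],
  [[-40,-1.2,0],[0,0,0],55],
  [[-40,-1.2,0],[0,0,0],55],
  [[-40,-1.3,0],[0,0,0],55],
  [[-30,-1,0],[0,0,0],55],
  [[-10.1,-0.3,0],[0,0,0],55],
  [[0,0,0],[0,0,0],55],
  [[0,0,0],[0,0,0],55],
  [[0,0,0],[0,0,0],55],
  [[0,0,0],[0,0,0],55],
])

```text
time_s: 33.38
ee_pos: [0.4642, -0.0293, 0.1666]
orientation: [0.737, 0.676, 0.0, 0.0]
wrist_force: [-1.2, -0.3, 1.0]
grip_width: 0.0551
gripper_force: 0.0
```

```bash
python3 go.py "(.4635,-.030,.05)"
python3 - <<'E'
from h import *
for n in("top","side"):
    p,d,X=cloud(n);k=(d>0)&(abs(X[...,0]-.4904)<.03)&(abs(X[...,1]-.1905)<.03)&(X[...,2]>.07)&(X[...,2]<.09)
    x=X[k];print(n,len(x),x.mean(0).round(4) if len(x) else "",((x.min(0)+x.max(0))/2).round(4) if len(x) else "")
p,d,X=cloud("side")
k=(d>0)&(abs(X[...,0]-.4635)<.02)&(abs(X[...,1]+.031)<.02)&(X[...,2]>.06)&(X[...,2]<.11);x=X[k];print(x.min(0),x.max(0))
E
```

```text
t 33.375 pos [ 0.4642 -0.0293  0.1666] w 0.0551 gf 0.0 F [-1.2 -0.3  1. ] R
 [[ 0.087  0.996  0.   ]
 [ 0.996 -0.087 -0.   ]
 [-0.     0.    -1.   ]]
tool mm [ -0.7  -0.6 116.6]
top 72 [0.4905 0.1918 0.0772] [0.4902 0.1914 0.0767]
side 57 [0.4925 0.1887 0.0753] [0.4928 0.1888 0.0755]
[ 0.45364455 -0.04301843  0.0601997 ] [ 0.47511129 -0.01813897  0.10773443]
```

The sleeve is on its mark. Descending on the shaft.

>>> drive_tool([
  [[-0.7,-0.6,20],[0,0,0],55],
  [[0,0,30],[0,0,0],55],
  [[0,0,30],[0,0,0],55],
  [[0,0,22],[0,0,0],52],
  [[0,0,12],[0,0,0],48],
  [[0,0,4],[0,0,0],42],
  [[0,0,0],[0,0,0],36],
  [[0,0,0],[0,0,0],32],
  [[0,0,0],[0,0,0],29],
  [[0,0,0],[0,0,0],26],
  [[0,0,0],[0,0,0],23],
  [[0,0,0],[0,0,0],21],
  [[0,0,0],[0,0,0],12],
  [[0,0,0],[0,0,0],12],
  [[0,0,0],[0,0,0],12],
])

```text
time_s: 35.4
ee_pos: [0.4634, -0.0305, 0.0488]
orientation: [0.738, 0.675, -0.0, 0.0]
wrist_force: [-1.8, 0.2, 5.7]
grip_width: 0.0204
gripper_force: 58.4
```

>>> drive_tool([
  [[0,0,-3],[0,0,0],12],
  [[0,0,-6],[0,0,0],12],
  [[0,0,-8],[0,0,0],12],
  [[0,0,-8],[0,0,0],12],
  [[0,0,0],[0,0,0],12],
])

```text
time_s: 36.02
ee_pos: [0.4638, -0.0306, 0.0743]
orientation: [0.738, 0.675, 0.0, 0.001]
wrist_force: [0.3, -0.0, -3.4]
grip_width: 0.0206
gripper_force: 58.7
```

>>> drive_tool([
  [[0,0,-8],[0,0,0],12],
  [[0,0,-10],[0,0,0],12],
  [[0,0,-15],[0,0,0],12],
  [[0,0,-20],[0,0,0],12],
  [[0,0,-15],[0,0,0],12],
  [[0,0,-8],[0,0,0],12],
  [[0,0,0],[0,0,0],12],
  [[0,0,0],[0,0,0],12],
])

```text
time_s: 37.02
ee_pos: [0.4631, -0.0304, 0.1491]
orientation: [0.738, 0.675, -0.0, -0.0]
wrist_force: [0.3, 0.2, -2.7]
grip_width: 0.0206
gripper_force: 58.8
```

```bash
python3 go.py "(.4847,.1255,.15)"
python3 - <<'E'
from h import *
p,d=manip.get_image("side")
cv2.imwrite("pics/s6.png",cv2.resize(p[120:260,250:390,::-1],None,fx=4,fy=4))
E
```

```text
t 37.025 pos [ 0.4631 -0.0304  0.1491] w 0.0206 gf 58.834125995635986 F [ 0.3  0.2 -2.7] R
 [[ 0.088  0.996 -0.001]
 [ 0.996 -0.088  0.   ]
 [ 0.    -0.001 -1.   ]]
tool mm [157.2   7.8  -0.9]
```

View pics/s6.png

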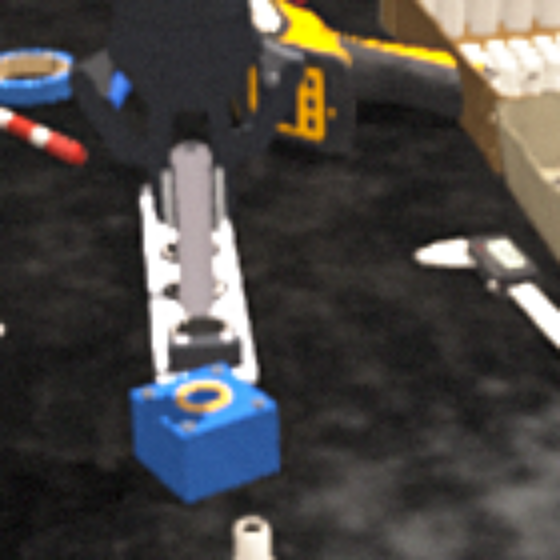

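The shaft is fully out and vertical, hanging from crop (190,145) to (200,315) above the empty collar. Carrying it to the mark by the grey stop.

>>> drive_tool([
  [[17,0.8,0],[0,0,0],12],
  [[35,1.6,0],[0,0,0],12],
  [[35,1.6,0],[0,0,0],12],
  [[35,1.6,0],[0,0,0],12],
  [[25,1.2,0],[0,0,0],12],
  [[10,0.4,0],[0,0,0],12],
  [[0,0,0],[0,0,0],12],
  [[0,0,0],[0,0,0],12],
  [[0,0,0],[0,0,0],12],
])

```text
time_s: 38.2
ee_pos: [0.4845, 0.1244, 0.1496]
orientation: [0.738, 0.675, -0.0, 0.0]
wrist_force: [-0.3, -0.1, -2.4]
grip_width: 0.0206
gripper_force: 58.8
```

```bash
python3 go.py "(.4847,.1255,.055)"
```

```text
t 38.2 pos [0.4845 0.1244 0.1496] w 0.0206 gf 58.83783549070358 F [-0.3 -0.1 -2.4] R
 [[ 0.089  0.996 -0.   ]
 [ 0.996 -0.089 -0.   ]
 [-0.    -0.    -1.   ]]
tool mm [ 1.1  0.2 94.6]
```

>>> drive_tool([
  [[0.5,0.2,20],[0,0,0],12],
  [[0,0,30],[0,0,0],12],
  [[0,0,22],[0,0,0],12],
  [[0,0,10],[0,0,0],12],
  [[0,0,5],[0,0,0],12],
  [[0,0,3],[0,0,0],12],
  [[0,0,1.5],[0,0,0],12],
  [[0,0,1],[0,0,0],12],
  [[0,0,0.5],[0,0,0],12],
  [[0,0,0],[0,0,0],12],
])

```text
time_s: 39.45
ee_pos: [0.4848, 0.1257, 0.0567]
orientation: [0.738, 0.675, 0.0, 0.0]
wrist_force: [-0.4, 0.3, -3.3]
grip_width: 0.0205
gripper_force: 58.9
```

>>> drive_tool([
  [[0,0,0.7],[0,0,0],12],
  [[0,0,0.7],[0,0,0],12],
  [[0,0,0],[0,0,0],12],
  [[0,0,0],[0,0,0],12],
])

```text
time_s: 39.95
ee_pos: [0.4847, 0.1257, 0.0551]
orientation: [0.738, 0.675, -0.0, 0.0]
wrist_force: [-0.3, -0.8, -2.5]
grip_width: 0.0204
gripper_force: 58.9
```

>>> drive_tool([
  [[0,0,0.5],[0,0,0],12],
  [[0,0,0.5],[0,0,0],12],
  [[0,0,0],[0,0,0],12],
  [[0,0,0],[0,0,0],12],
])

```text
time_s: 40.45
ee_pos: [0.4849, 0.1257, 0.0549]
orientation: [0.738, 0.675, 0.0, 0.0]
wrist_force: [-2.6, 0.5, 4.3]
grip_width: 0.0205
gripper_force: 59.9
```

Contact: the force has gone from −2.5 to +4.3 N. Releasing, rising and backing off.

>>> drive_tool([
  [[0,0,0],[0,0,0],20],
  [[0,0,0],[0,0,0],22],
  [[0,0,0],[0,0,0],26],
  [[0,0,0],[0,0,0],32],
  [[0,0,0],[0,0,0],40],
  [[0,0,0],[0,0,0],48],
  [[0,0,0],[0,0,0],50],
  [[0,0,-10],[0,0,0],50],
  [[0,0,-30],[0,0,0],50],
  [[0,0,-40],[0,0,0],50],
  [[0,0,-40],[0,0,0],50],
  [[-20,0,-10],[0,0,0],50],
  [[-45,0,0],[0,0,0],50],
  [[-45,0,0],[0,0,0],50],
  [[-45,0,0],[0,0,0],50],
  [[-45,0,0],[0,0,0],50],
  [[-45,0,0],[0,0,0],50],
  [[-40,0,0],[0,0,0],50],
  [[0,0,0],[0,0,0],50],
  [[0,0,0],[0,0,0],50],
])

```text
time_s: 42.95
ee_pos: [0.4595, -0.1578, 0.1845]
orientation: [0.738, 0.675, 0.0, 0.0]
wrist_force: [-0.1, 0.9, -0.2]
grip_width: 0.0497
gripper_force: 0.0
```

```bash
python3 go.py
python3 - <<'E'
from h import *
M=[("nut",.5015,.32,.016,.027),("cap",.4958,.2552,.03,.041),("slv",.4904,.1905,.066,.077),("shf",.4847,.1255,.1,.111)]
for n in("top","side"):
    p,d,X=cloud(n)
    for k_,a,b,lo,h in M:
        k=(d>0)&(abs(X[...,0]-a)<.025)&(abs(X[...,1]-b)<.025)&(X[...,2]>lo)&(X[...,2]<h+.02)
        x=X[k];print(n,k_,len(x),((x.min(0)+x.max(0))/2-[a,b,0]).round(4) if len(x) else "",x[:,2].max().round(3) if len(x) else "")
    k=(d>0)&(abs(X[...,0]-.47)<.025)&(abs(X[...,1]+.157)<.025)&(X[...,2]>.028)&(X[...,2]<.05);x=X[k];print("flg",x.mean(0) if len(x) else "")
    cv2.imwrite(f"pics/{n}f.png",p[:,:,::-1])
a=cv2.imread("pics/sidef.png")[130:280,260:400];b=cv2.imread("pics/topf.png")[190:250,180:330]
b=cv2.resize(b,(560,224));cv2.imwrite("pics/fin.png",np.vstack([cv2.resize(a,(560,370)),b[:224]]))
E
```

```text
t 42.95 pos [ 0.4595 -0.1578  0.1845] w 0.0497 gf 0.0 F [-0.1  0.9 -0.2] R
 [[ 0.089  0.996  0.   ]
 [ 0.996 -0.089  0.   ]
 [ 0.     0.    -1.   ]]
top nut 62 [-0.0021 -0.0021  0.024 ] 0.032
top cap 51 [0.0009 0.003  0.0384] 0.046
top slv 77 [-0.0002  0.0011  0.075 ] 0.084
top shf 67 [-1.00e-04  1.00e-03  1.11e-01] 0.116
flg 
side nut 7 [-0.0054  0.0015  0.0225] 0.028
side cap 0  
side slv 7 [-0.0096 -0.0005  0.0733] 0.079
side shf 57 [2.000e-03 1.000e-04 1.071e-01] 0.114
flg [ 0.4708907  -0.15843313  0.03383856]
```

View pics/fin.png

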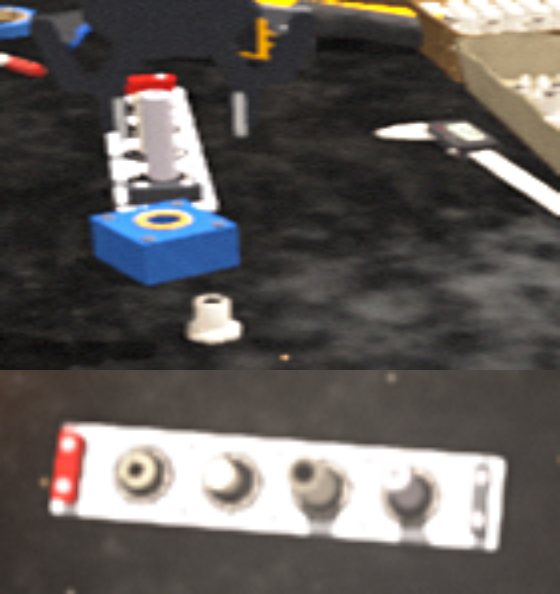

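The final picture shows nut, blank, sleeve and shaft standing on their marks in order from red to grey, at lower-panel x = 140, 232, 318 and 410. They are within about 3 mm of centre by the top view, and the flanged body is in place. Nothing touches the robot, so I hand in.

```bash
python3 -c "
from bench import manip
print(manip.job_done())"
```

```text
the job is handed in; nothing more can be done
None
```

The job is handed in: nut, turned blank, sleeve and shaft stand upright in that order from the red stop to the grey stop, each about 3 mm or less from its mark's centre by the top camera, and the flanged body has not moved; no verdict came back.

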